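Square a heavy die block to the bench fence

ROBOT

A 6-joint arm with a two-finger parallel gripper is mounted at the origin on a cart in front of the work surface, level with it; the furniture and walls round the work are solid. World frame = base frame: x ahead of the robot, y to its left, z up, the work surface at z = 0. Lengths are in mm, angles in degrees, forces in N, time in s.
With the tool pointing down it reaches from about 350 to 850 mm from the base axis. Payload 8.1 kg.
Tool frame: the origin (TCP) lies on the front face of the gripper's body, between the roots of the fingers; the fingertips stand r.finger_overhang ahead of it and the grasp point (between the pads) lies 54 mm ahead of it (r.finger_overhang is the distance from the TCP to the fingertips, in mm); y points along the fingers, z is the direction in which the jaws open and shut, and the axes are right-handed (so a half turn about y gives the same grasp; the last joint's range is limited). The gripper opens to 85 mm and grips with 20 to 120 N. Pads are 22 mm wide; open, the fingers measure 114 mm over their backs; the gripper's body (76 mm by 85 mm) begins 54 mm behind the grasp point. The pads swing forward as they close: fully open they stand 13 mm farther back than shut.
Start: joints at [65.523, 7.471, 85.268, -0, 87.261, -4.893], TCP at [201.089, 565.304, 303.892] pointing down, gripper open.
Joint ranges: [-169.43, 169.43], [-51.17, 129.36], [1.28, 143.12], [-76.62, 256.62], [0, 156.53], [-152.29, 152.29]. Speed limits (degrees/s): [136.94, 136.94, 159.86, 180, 180, 180].

INTERFACE

Orientations are given as [roll, pitch, yaw] about the fixed x, y, z axes, in that order (R = Rz(yaw) Ry(pitch) Rx(roll)).
In Python, from bench import r gives the robot as it stands. The module is installed in compiled form; this text tells all that it offers.
- The arm moves only by the tool arm_command, never from a script. Its argument "increments" is a list of rows, each a list of 6 numbers: the shift along the tool's x, y, z in m, then the turn, a rotation vector about the tool's x, y, z in rad. In form: [[tx, ty, tz, wx, wy, wz], ...]. A call has exactly 10 rows; each row is the pose to reach, as a shift and turn from the pose commanded when the call began, along the tool's axes at that moment; what a row does not reach only later rows make up. A row lasts 1/8 s, in which the tool goes at most 62.5 mm and 10.7 degrees, less where a joint would pass 70% of its speed; a pose out of reach is approached as far as the arm can. A call with a gripper value outside its range is refused whole. "jaw" is the gripper's target within -1 to 1 (shut at 1, half-way at 0, fully open at -1), set as the call begins (left out, the last holds). The fingers move at their own pace and stop on an object; "force" is the grip in N (left out, the last holds). Time passes only in rows, so rows that repeat a pose let the fingers close, or fill a call up. It gives the time, the measured TCP pose, the force and the opening at its end, in the units of the state.
- r.sense(): the state, without advancing time (a new reading comes with each control period).
- r.snapshot(name): name is "scene" or "side" or "wrist"; returns the picture (420x560x3 uint8, red, green, blue); there is no depth.
- r.camera_model(name): a dict with "intrinsics" (3x3 intrinsics, pixels), "cam_to_world" (4x4, takes a point from camera to world coordinates). Camera axes: x right, y down, z forward; pixel columns grow to the right and rows downward; lengths in mm; the calibration is good to about 2 mm. A picture is of the moment at which its call begins: read the wrist's pose just before it. camera_model takes no time and is no camera call; for the wrist camera it gives the pose at the moment of the call.
- r.hand_in(): hands the job in, once; it reports no verdict.
Trained networks look in the newest picture that a camera, given by its name, has taken for a name from the list of things; names that differ only in an ending like _2 or _b are one class to them, and where a whole thing is asked for, a point or a joint stands for the part that bears it (a point fixed in the world has none). Each returns a list of dicts, best first, with "conf" (0 to 1); they miss things now and then, are a little off and sometimes report something else, mostly with a low value. They report only what shows in the picture. A call takes as long as a camera call.
- r.trace(camera, target): "mask" (420x560 bool, what is visible of it) and "position" ([column, row] in pixels, amid what is visible of it).
- r.spot_point(camera, target): "position" ([column, row] in pixels: a listed point, or the origin of a listed thing).
The state is a dict: "time": time; "joint_pos": joint angles; "qd": joint speeds; "joint_efforts": joint torques, N m; "tool_pos": TCP position; "tcp_rot": TCP orientation; "ft_force": force on the tool from outside, world axes, zero at the start; "wrist_torque": the same for the moment, N m; "finger_gap": finger opening in mm.
Only numpy, scipy, OpenCV 4.12 (cv2) and the standard library are available. Lean on these libraries where they do the work, as an engineer would, in place of code of your own. Each camera call takes 0.05 s, during which the arm holds its last target.

TASK

Without gripping or lifting it, push the heavy die block round with the fingertips, one corner and then another, until one of its long sides (either will do) is square to the steel fence while the block still stands clear of the fence. Then push it straight up to the fence until that long side lies flush against it along its whole length, with no part of the block past the fence's ends. Do not tip the block, leave the other things on the bench where they are, and finish clear of everything.

Things in the scene. Friction and masses are not known exactly. Their poses are not given: they have to be found in the camera images.
- die_block: solid aluminium die block lying loose and flat on the bench, 126 x 96 x 30 mm high, about 0.9 kg (too wide to grip), round hollows in its top (of no use for pushing). Origin at the centre of its underside; x along the long sides, y along the short ones, z up. It rests on a 70 x 56 mm pad 2 mm high under its middle and slides with dry friction: pushed near a corner it turns about a point some 45 mm beyond its centre
- fence: low dark steel angle fence screwed to the bench left of the block: upright 230 mm long, 6 mm thick, 30 mm high, its foot (with screws 8 mm high) reaching 33 mm behind the face. Origin at bench level under the middle of the working face; x along the face, y straight out of the face towards the block, z up. Flush: block centre 48 mm from the face, its x along the fence's x (either way round)
- lamp_corner (a point): lower near right-hand corner of the bench lamp's long grey head, which hangs over the bench behind the work and does not move: from this point it reaches 412 mm to the left (+y) and 94 mm away from the robot (+x), underside 237 mm above the bench. Keep wrist and gripper in front of it or to its right
- polish_jar: bystander: white jar with black lid, 54 mm across, 50 mm high; origin at the centre of its underside
- borax_cone: bystander: white borax cone, 29 mm across, 41 mm high; origin at the centre of its underside
- solder_tin: bystander: flat round tin with a lid, 57 mm across, 28 mm high; origin at the centre of its underside
- chasing_hammer: bystander: hammer lying flat, 59 x 196 x 26 mm (long along its y axis); origin at the middle of its underside
- dividers: bystander: steel dividers lying flat, 43 x 127 x 9 mm (long along its y axis); origin at the middle of its underside
- ring_clamp: bystander: round wooden ring clamp lying down, 26 x 118 x 26 mm (long along its y axis); origin at the middle of its underside
- wax_spool: bystander: wooden spool of green wire standing up, 44 mm across, 34 mm high; origin at the centre of its underside

How it is judged:
By the outcome, as a careful person would: the job done as asked, in the order asked, and still so for the second after the job is handed in, with the robot touching nothing.
It also fails if it takes over 72 s, if anything falls off the work surface, if the arm or the gripper's body presses on something with over 40 N, if the wrist force passes 120 N, or if a joint passes its speed limit or range.

## Working session

There is one attempt and no reset: what is moved stays moved. The work goes in short steps, Python scripts to look and compute and a tool call to move; the robot and the scene stay as the last step left them, time stands still between calls to the robot, and variables do not carry over. Pictures are saved under pics/ and viewed, and the job is handed in when it is done.

Besides the shell and the picture viewer there is one more tool, called after ">>>" as name([rows], argument=value, ...), one row to a line, values as JSON. arm_command: Moves the arm, as the interface text tells. Its arguments: {"type":"object","properties":{"increments":{"type":"array","items":{"type":"array","items":{"type":"number"}}},"jaw":{"type":"number"},"force":{"type":"number"}},"required":["increments"]}

```bash
mkdir -p pics
python3 - <<'E'
from bench import r
import cv2,numpy as np
print(r.sense()); print(r.finger_overhang)
for n in("scene","side","wrist"):
    im=r.snapshot(n); cv2.imwrite(f"pics/a_{n}.png",im[:,:,::-1])
    m=r.camera_model(n); print(n,np.round(m["intrinsics"],1).tolist(),np.round(m["cam_to_world"],3).tolist())
E
```

```text
{'time': 0.0, 'joint_pos': array([ 6.55232907e+01,  7.51609540e+00,  8.53319988e+01, -1.30522487e-03,
        8.72610230e+01, -4.89296396e+00]), 'qd': array([ 0.03316422, -0.00868163, -0.05604604, -0.00321114,  0.04147775,
       -0.12927015]), 'joint_efforts': array([-1.08735101e-03, -5.69415343e+01, -5.00541544e+01, -2.98358373e-04,
        1.50267337e-02,  1.77766810e-05]), 'tool_pos': array([200.91552311, 564.90316769, 302.80794568]), 'tcp_rot': array([-9.01088307e+01,  8.00823646e-03, -1.95836893e+01]), 'ft_force': array([0.11494317, 0.87427131, 0.76189362]), 'wrist_torque': array([0.01063563, 0.03442433, 0.00187476]), 'finger_gap': 85.72602491863003}
72.6
scene [[402.2, 0.0, 281.0], [0.0, 402.2, 203.2], [0.0, 0.0, 1.0]] [[0.584, -0.545, 0.602, -47.269], [-0.812, -0.387, 0.437, -443.198], [-0.005, -0.744, -0.669, 791.446], [0.0, 0.0, 0.0, 1.0]]
side [[530.6, 0.0, 284.7], [0.0, 530.6, 214.5], [0.0, 0.0, 1.0]] [[0.224, -0.575, 0.787, -633.567], [-0.974, -0.117, 0.192, -289.461], [-0.018, -0.81, -0.586, 997.559], [0.0, 0.0, 0.0, 1.0]]
wrist [[365.4, 0.0, 280.7], [0.0, 365.4, 204.6], [0.0, 0.0, 1.0]] [[0.335, 0.893, 0.299, 125.26], [0.942, -0.317, -0.109, 592.689], [-0.002, 0.318, -0.948, 373.464], [0.0, 0.0, 0.0, 1.0]]
```

View pics/a_scene.png

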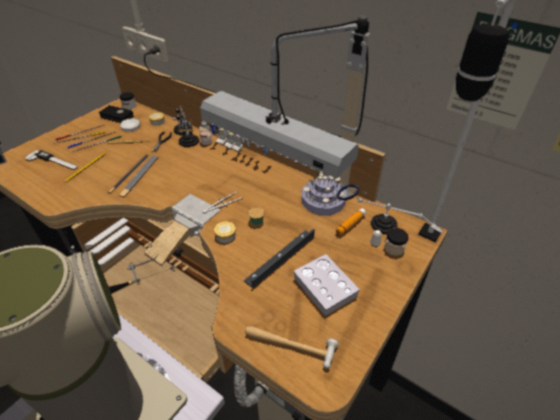

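View pics/a_side.png

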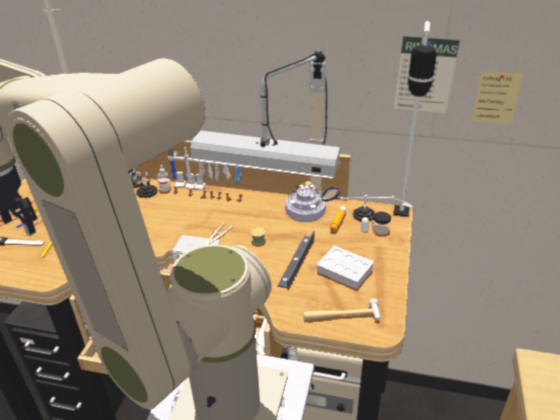

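View pics/a_wrist.png

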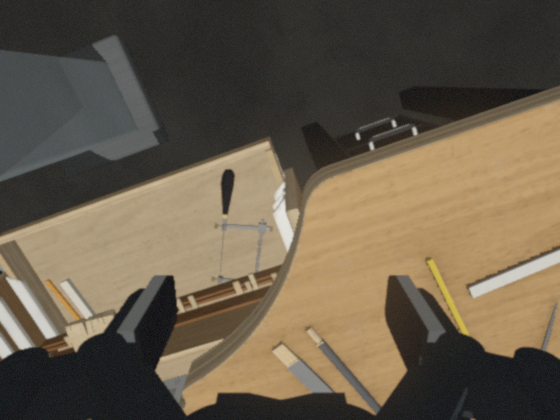

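Scene view: the block is at (327,284), the fence runs (250,280)–(312,233), the hammer is at (295,345), and the jar, cone and ring clamp are at the upper right. The wrist camera sees none of the work. Next I measure.

```bash
cat > h.py <<'E'
from bench import r
import cv2,numpy as np
from scipy.optimize import least_squares, minimize
def proj(cam,P):
    P=np.atleast_2d(P); m=r.camera_model(cam); K=np.array(m["intrinsics"]);T=np.linalg.inv(np.array(m["cam_to_world"]))
    c=P@T[:3,:3].T+T[:3,3]; u=c@K.T; return u[:,:2]/u[:,2:]
def back(cam,uv,z):
    uv=np.atleast_2d(uv).astype(float); m=r.camera_model(cam); K=np.array(m["intrinsics"]);T=np.array(m["cam_to_world"])
    d=np.c_[uv,np.ones(len(uv))]@np.linalg.inv(K).T@T[:3,:3].T; o=T[:3,3]
    return o+d*((z-o[2])/d[:,2])[:,None]
def box(p,lx0,lx1,ly0,ly1,z0,z1):
    a=np.radians(p[2]);c,s=np.cos(a),np.sin(a);out=[]
    for x in(lx0,lx1):
        for y in(ly0,ly1):
            for z in(z0,z1): out.append([p[0]+c*x-s*y,p[1]+s*x+c*y,z])
    return np.array(out)
def sil(cam,P):
    h=cv2.convexHull(proj(cam,P).astype(np.float32))
    S=8; m=np.zeros((420*1,560*1),np.uint8); 
    cv2.fillPoly(m,[np.round((h)*16).astype(np.int32)],255,cv2.LINE_AA,4); return m/255.
E
python3 - <<'E'
from h import *
for cam in("scene","side"):
    r.snapshot(cam)
    for t in["die_block","fence","polish_jar","borax_cone","solder_tin","chasing_hammer","dividers","ring_clamp","wax_spool"]:
        o=r.trace(cam,t); q=r.spot_point(cam,t)
        if o:
            np.save(f"m_{cam}_{t}.npy",o[0]["mask"])
            print(cam,t,[round(x["conf"],2) for x in o],np.round(o[0]["position"]),o[0]["mask"].sum(), [(round(x["conf"],2),np.round(x["position"],1).tolist(),np.round(back(cam,x["position"],0)[0]).tolist()) for x in q[:2]])
        else: print(cam,t,"none",q[:1])
    q=r.spot_point(cam,"lamp_corner"); print("lamp",[(x["conf"],x["position"],back(cam,x["position"],237)[0]) for x in q])
E
```

```text
scene die_block [0.79] [327. 285.] 2157 [(0.77, [325.5, 286.1], [486.0, -186.0, 0.0])]
scene fence [0.69] [279. 261.] 1052 [(0.98, [284.1, 264.4], [483.0, -67.0, 0.0])]
scene polish_jar [0.58] [394. 239.] 538 [(0.73, [390.8, 249.5], [684.0, -265.0, 0.0]), (0.42, [348.3, 223.0], [707.0, -127.0, -0.0])]
scene borax_cone none [{'position': [290.1, 343.3], 'conf': 0.48}]
scene solder_tin [0.84] [227. 229.] 385 [(0.66, [226.1, 234.4], [476.0, 121.0, 0.0])]
scene chasing_hammer [0.93, 0.28] [301. 344.] 787 [(0.79, [290.5, 345.8], [311.0, -205.0, 0.0])]
scene dividers [0.53] [216. 206.] 153 [(0.58, [219.4, 203.3], [560.0, 222.0, 0.0])]
scene ring_clamp [0.8] [349. 220.] 298 [(0.57, [351.0, 225.0], [704.0, -137.0, 0.0])]
scene wax_spool [0.82] [257. 216.] 268 [(0.72, [338.1, 175.8], [876.0, 2.0, 0.0]), (0.59, [257.9, 219.3], [572.0, 87.0, -0.0])]
lamp [(0.57, [341.3, 176.0], array([ 603.20882228, -137.50078447,  237.        ]))]
side die_block [0.91] [344. 264.] 1455 [(0.68, [343.6, 269.6], [482.0, -184.0, 0.0])]
side fence [0.97, 0.38] [293. 262.] 697 [(0.7, [301.9, 260.7], [495.0, -62.0, 0.0])]
side polish_jar [0.81] [381. 222.] 355 [(0.94, [377.4, 227.6], [695.0, -259.0, -0.0])]
side borax_cone none [{'position': [364.9, 230.8], 'conf': 0.49}]
side solder_tin none []
side chasing_hammer [0.93] [343. 311.] 509 [(0.72, [339.1, 319.9], [293.0, -198.0, 0.0]), (0.4, [256.1, 239.3], [564.0, 93.0, 0.0])]
side dividers none [{'position': [219.7, 233.3], 'conf': 0.49}]
side ring_clamp [0.5] [336. 220.] 207 [(0.71, [335.5, 221.5], [700.0, -128.0, 0.0])]
side wax_spool [0.61] [257. 234.] 217 [(0.6, [257.5, 239.9], [562.0, 88.0, 0.0])]
lamp [(0.83, [333.4, 174.0], array([ 596.86134293, -128.78570647,  237.        ])), (0.74, [344.8, 267.8], array([ 223.21745942, -210.42383532,  237.        ]))]
```

```bash
cat >> h.py <<'E'
def fit(cams,shape,p0,masks,free=(0,1,2)):
    # shape(p)-> list of point sets (convex parts)
    def cost(p):
        c=0
        for cam,m in zip(cams,masks):
            s=np.zeros((420,560))
            for P in shape(p): s=np.maximum(s,sil(cam,P))
            c+=np.abs(s-m).sum()
        return c
    best=None
    for da in(0,8,-8):
        p=np.array(p0,float)+[0,0,da]
        o=minimize(cost,p,method="Nelder-Mead",options=dict(initial_simplex=[p,p+[6,0,0],p+[0,6,0],p+[0,0,6]],xatol=.02,fatol=.2))
        if best is None or o.fun<best.fun: best=o
    return best.x,best.fun
blockshape=lambda p:[box(p,-63,63,-48,48,2,30)]
fenceshape=lambda p:[box(p,-115,115,-6,0,0,30),box(p,-115,115,-33,0,0,4)]
E
python3 - <<'E'
from h import *
C=["scene","side"]
for t,s,p0s in(("die_block",blockshape,[(484,-185,a) for a in(0,30,60,-30)]),("fence",fenceshape,[(485,-65,a) for a in(180,200,160)])):
    M=[np.load(f"m_{c}_{t}.npy") for c in C]
    for cs,ms in((C,M),(C[:1],M[:1]),(C[1:],M[1:])):
        b=min((fit(cs,s,p,ms) for p in p0s),key=lambda q:q[1]); print(t,cs,np.round(b[0],1),b[1])
for c in C:
  im=cv2.imread(f"pics/a_{c}.png")
  for t in("die_block","fence"):
    m=np.load(f"m_{c}_{t}.npy").astype(np.uint8); cs,_=cv2.findContours(m,0,1); cv2.drawContours(im,cs,-1,(0,0,255),1)
  cv2.imwrite(f"pics/b_{c}.png",cv2.resize(im[180:380,180:460],None,fx=2.8,fy=2.8,interpolation=2))
E
```

```text
die_block ['scene', 'side'] [ 481.7 -185.6   68. ] 319.8941176470588Traceback (most recent call last):
  File "<stdin>", line 6, in <module>
  File "<stdin>", line 6, in <genexpr>
  File "h.py", line 33, in fit
    o=minimize(cost,p,method="Nelder-Mead",options=dict(initial_simplex=[p,p+[6,0,0],p+[0,6,0],p+[0,0,6]],xatol=.02,fatol=.2))
    res = _minimize_neldermead(fun, x0, args, callback, bounds=bounds,
                               **options)
    fxr = func(xr)
    fx = function(np.copy(x), *(wrapper_args + args))
  File "h.py", line 27, in cost
    for P in shape(p): s=np.maximum(s,sil(cam,P))
                                      ~~~^^^^^^^
  File "h.py", line 18, in sil
    h=cv2.convexHull(proj(cam,P).astype(np.float32))
                     ~~~~^^^^^^^
  File "h.py", line 5, in proj
    P=np.atleast_2d(P); m=r.camera_model(cam); K=np.array(m["intrinsics"]);T=np.linalg.inv(np.array(m["cam_to_world"]))
                          ~~~~~~~~~~~~~~^^^^^
ValueError: time passes only in moves, steps and waits
```

```bash
python3 - <<'E'
s=open('h.py').read()
s=s.replace("r.camera_model(cam)","CM(cam)")
s=s.replace("def proj","_c={}\ndef CM(cam):\n    if cam not in _c: _c[cam]=r.camera_model(cam)\n    return _c[cam]\ndef proj",1)
open('h.py','w').write(s)
E
cat > f1.py <<'E'
from h import *
C=["scene","side"]
for t,s,p0s in(("die_block",blockshape,[(484,-185,a) for a in(0,30,60,-30)]),("fence",fenceshape,[(485,-65,a) for a in(180,200,160)])):
    M=[np.load(f"m_{c}_{t}.npy") for c in C]
    for cs,ms in((C,M),(C[:1],M[:1]),(C[1:],M[1:])):
        b=min((fit(cs,s,p,ms) for p in p0s),key=lambda q:q[1]); print(t,cs,np.round(b[0],1),b[1])
for c in C:
  im=cv2.imread(f"pics/a_{c}.png")
  for t in("die_block","fence"):
    m=np.load(f"m_{c}_{t}.npy").astype(np.uint8); cs,_=cv2.findContours(m,0,1); cv2.drawContours(im,cs,-1,(0,0,255),1)
  cv2.imwrite(f"pics/b_{c}.png",cv2.resize(im[180:380,180:460],None,fx=2.8,fy=2.8,interpolation=2))
print(r.sense()["time"])
E
time python3 f1.py
```

```text
die_block ['scene', 'side'] [ 481.7 -185.6   68. ] 319.8941176470588
die_block ['scene'] [ 483.2 -186.6   67.3] 187.52156862745096
die_block ['side'] [ 481.2 -184.2   67.6] 97.67058823529412
fence ['scene', 'side'] [491.5 -62.8 173.1] 171.41568627450982
fence ['scene'] [493.9 -63.4 173.2] 73.91372549019607
fence ['side'] [490.9 -62.1 172.6] 73.21960784313727
2.15
real	1m16.025s
user	0m27.481s
sys	0m48.279s
```

View pics/b_scene.png

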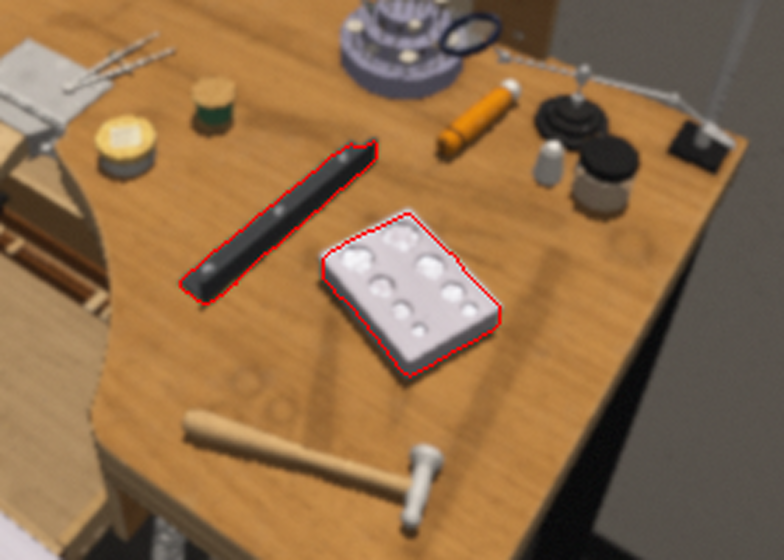

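Block ≈ (482,-185.5, yaw 68), fence ≈ (491.5,-63, yaw 173); the masks and both cameras agree within 3 mm. The block has to turn by about -75°.

Push 1 is on the near face at its left end, towards +x. Push 2 is on the right long face at its near end, then a two-finger straight push. First the transit with the jaw shut.

>>> arm_command([
  [0.224,0,-0.278,0,0,0],
  [0.448,0,-0.557,0,0,0],
  [0.448,0,-0.557,0,0,0],
  [0.448,0,-0.557,0,0,0],
  [0.448,0,-0.557,0,0,0],
  [0.448,0,-0.557,0,0,0],
  [0.448,0,-0.557,0,0,0],
  [0.448,0,-0.557,0,0,0],
  [0.448,0,-0.557,0,0,0],
  [0.448,0,-0.557,0,0,0],
], jaw=1, force=20)

```text
time: 3.4
tool_pos: [407.3, -27.0, 304.4]
tcp_rot: [-90.0, -0.1, -19.6]
ft_force: [2.0, -0.2, -0.8]
finger_gap: -0.2
```

```bash
cat >> h.py <<'E'
def mv(x,y,z,yaw):
    s=r.sense(); p=s["tool_pos"]; R=s["tcp_rot"]; a=np.radians(R[2]); d=np.array([x,y,z])-p
    t=[d[0]*np.cos(a)+d[1]*np.sin(a),-d[2],-d[0]*np.sin(a)+d[1]*np.cos(a)]
    print("now",np.round(p,1),np.round(R,1),"t",round(s["time"],2),"F",np.round(s["ft_force"],1),"inc mm",np.round(t,1),"wy",round(-np.radians((yaw-R[2]+180)%360-180),3))
E
python3 - <<'E'
from h import *
print(r.finger_overhang, r.sense()["finger_gap"])
mv(436,-110,180,-22)
r.snapshot("wrist"); im=r.snapshot("wrist"); cv2.imwrite("pics/c.png",im[:,:,::-1])
E
```

```text
72.6 -0.16258037996890157
now [407.3 -27.  304.4] [-90.   -0.1 -19.6] t 3.4 F [ 2.  -0.2 -0.8] inc mm [ 54.9 124.4 -68.6] wy 0.042
```

View pics/c.png

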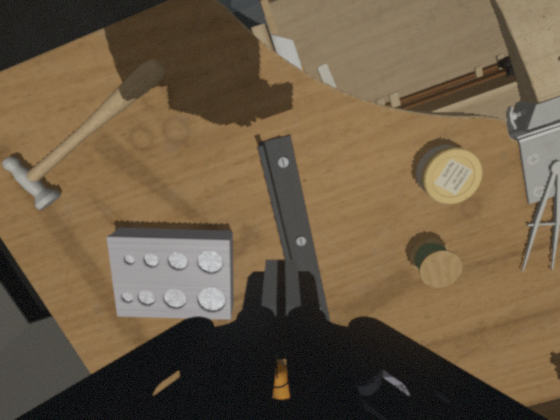

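Wrist view: the block's top corners are at (110,237), (231,231), (231,318) and (116,317). The fence runs from (275,145) to (325,320). I cross-check the pose from this.

Run:
```python
from h import *
o=r.trace("wrist","die_block")[0]; m=o["mask"]; print(o["conf"],m.sum())
np.save("m_w.npy",m)
print(np.round(back("wrist",[(110,237),(231,231),(231,318),(116,317)],30),1).tolist())
print(np.round(fit(["wrist"],blockshape,(482,-185,68),[m])[0],1))
o=r.trace("wrist","fence")[0]; mf=o["mask"]
im=cv2.imread("pics/c.png")
for k in(m,mf):
    cs,_=cv2.findContours(k.astype(np.uint8),0,1); cv2.drawContours(im,cs,-1,(0,0,255),1)
def dr(P,c):
    for q in proj("wrist",P): cv2.circle(im,tuple(int(v) for v in np.round(q)),2,c,-1)
dr(box((482,-185.5,68),-63,63,-48,48,30,30),(0,255,0)); dr(box((491.5,-62.8,173.1),-115,115,-6,0,30,30),(0,255,0)); dr(box((491.5,-62.8,173.1),-115,115,-33,0,0,0),(255,255,0))
cv2.imwrite("pics/c2.png",im)
mv(436,-110,180,-22)
```

```text
0.69 10852
[[413.5, -216.0, 30.0], [449.7, -96.8, 30.0], [546.3, -136.7, 30.0], [501.6, -256.2, 30.0]]
[ 479.7 -179.2   68.3]
now [406.9 -26.1 303.9] [-90.    0.  -19.8] t 3.6 F [-1.2  0.5  0.5] inc mm [ 55.8 123.9 -69.1] wy 0.038
```

View pics/c2.png

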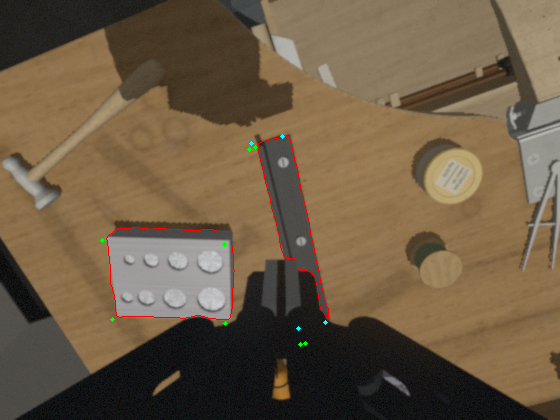

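Block yaw agrees in all three views; the wrist position is off by about 5 mm. I go on to hover before push 1.

>>> arm_command([
  [0.02,0.03,-0.02,0,0.01,0],
  [0.04,0.06,-0.045,0,0.02,0],
  [0.054,0.1,-0.065,0,0.04,0],
  [0.054,0.13,-0.068,0,0.04,0],
  [0.054,0.16,-0.068,0,0.04,0],
  [0.054,0.19,-0.068,0,0.04,0],
  [0.054,0.21,-0.068,0,0.04,0],
  [0.054,0.222,-0.068,0,0.04,0],
  [0.054,0.222,-0.068,0,0.04,0],
  [0.054,0.222,-0.068,0,0.04,0],
])

```text
time: 4.85
tool_pos: [435.7, -106.8, 82.9]
tcp_rot: [-90.0, -0.1, -21.8]
ft_force: [-0.3, -1.0, 0.7]
finger_gap: -0.6
```

```bash
cat > look.py <<'E'
from h import *
import sys
n=sys.argv[1]
s=r.sense(); print(np.round(s["tool_pos"],1),np.round(s["tcp_rot"],1),round(s["time"],2),np.round(s["ft_force"],1))
c=sys.argv[2]; im=r.snapshot(c)[:,:,::-1]
if c=="scene": im=cv2.resize(im[180:380,180:460],None,fx=2.8,fy=2.8,interpolation=2)
if c=="side": im=cv2.resize(im[190:330,240:430],None,fx=4,fy=4,interpolation=2)
cv2.imwrite(f"pics/{n}.png",im)
E
python3 look.py d1 wrist
```

```text
[ 435.7 -106.8   82.9] [-90.   -0.1 -21.8] 4.85 [-0.3 -1.   0.7]
```

View pics/d1.png

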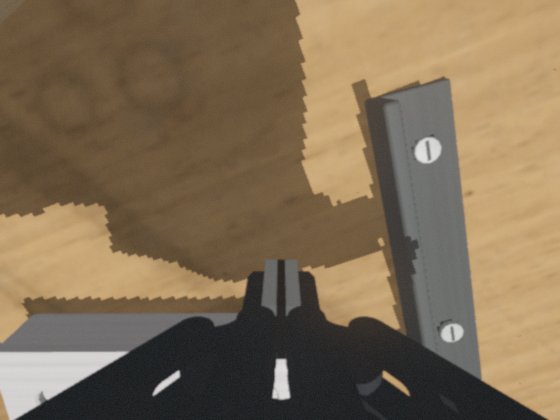

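```bash
cat >> h.py <<'E'
def arc(c,yaw,con,piv,dth,n,tool_xyyaw):
    # finger centre fixed at con in block frame, pivot piv in block frame; returns tool-frame increments (m, rad) and final block pose
    R=lambda a:np.array([[np.cos(a),-np.sin(a)],[np.sin(a),np.cos(a)]])
    c=np.array(c,float);a=np.radians(yaw);con=np.array(con,float);piv=np.array(piv,float)
    tx,ty,t0=tool_xyyaw; t0=np.radians(t0); rows=[]
    for k in range(n):
        for j in range(20):
            d=np.radians(dth)/n/20
            P=c+R(a)@piv; c=P+R(d)@(c-P); a+=d
        f=c+R(a)@con; dl=f-[tx,ty]
        rows.append([round(float(dl@[np.cos(t0),np.sin(t0)])/1000,4),0,round(float(dl@[-np.sin(t0),np.cos(t0)])/1000,4),0,round(-np.radians(dth)*(k+1)/n,3),0])
    return rows,np.round(c,1),round(np.degrees(a),1),np.round(f,1)
E
python3 - <<'E'
from h import *
rows,*b=arc((481,-183),68,(47,59),(-45,0),-40,16,(435.7,-106.8,-21.8))
for q in rows: print(q)
print(b)
E
```

```text
[0.0156, 0, -0.0043, 0, np.float64(0.044), 0]
[0.0198, 0, -0.002, 0, np.float64(0.087), 0]
[0.0241, 0, 0.0001, 0, np.float64(0.131), 0]
[0.0284, 0, 0.0021, 0, np.float64(0.175), 0]
[0.0329, 0, 0.0038, 0, np.float64(0.218), 0]
[0.0374, 0, 0.0053, 0, np.float64(0.262), 0]
[0.042, 0, 0.0067, 0, np.float64(0.305), 0]
[0.0466, 0, 0.0078, 0, np.float64(0.349), 0]
[0.0513, 0, 0.0087, 0, np.float64(0.393), 0]
[0.056, 0, 0.0094, 0, np.float64(0.436), 0]
[0.0607, 0, 0.01, 0, np.float64(0.48), 0]
[0.0655, 0, 0.0103, 0, np.float64(0.524), 0]
[0.0703, 0, 0.0104, 0, np.float64(0.567), 0]
[0.075, 0, 0.0103, 0, np.float64(0.611), 0]
[0.0798, 0, 0.0099, 0, np.float64(0.654), 0]
[0.0845, 0, 0.0094, 0, np.float64(0.698), 0]
[array([ 503.9, -203.6]), np.float64(28.0), array([ 517.7, -129.4])]
```

Approach and the first part of push 1:

>>> arm_command([
  [0.004,0,-0.002,0,0.01,0],
  [0.008,0,-0.004,0,0.01,0],
  [0.011,0,-0.005,0,0.01,0],
  [0.0135,0,-0.005,0,0.02,0],
  [0.0165,0,-0.004,0,0.05,0],
  [0.0198,0,-0.002,0,0.087,0],
  [0.0241,0,0,0,0.131,0],
  [0.0284,0,0.002,0,0.175,0],
  [0.0329,0,0.004,0,0.218,0],
  [0.0374,0,0.005,0,0.262,0],
])

```text
time: 6.15
tool_pos: [471.4, -115.7, 81.5]
tcp_rot: [-90.0, 0.1, -37.0]
ft_force: [-2.6, 3.6, 2.2]
finger_gap: -0.3
```

```bash
python3 look.py e1 scene
```

```text
[ 471.4 -115.7   81.5] [-90.    0.1 -37. ] 6.15 [-2.6  3.6  2.2]
```

View pics/e1.png

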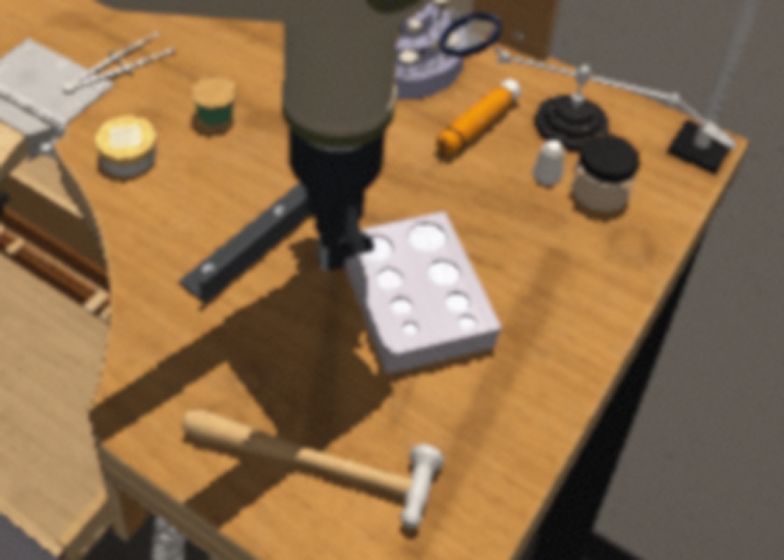

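The block turned as planned, with its left edge now at (350,265)–(385,370) zoomed, at a few N. I continue the arc.

Run:
```python
from h import *
_,c,a,f=arc((481,-183),68,(47,59),(-45,0),-15,6,(435.7,-106.8,-21.8)); print(c,a,f)
rows,*b=arc(c,a,(47,59),(-45,0),-25,10,(f[0],f[1],-36.8))
for q in rows: print(q)
print(b)
```

```text
[ 491.2 -188.8] 53.0 [ 472.4 -115.7]
[0.0041, 0, 0.0024, 0, np.float64(0.044), 0]
[0.0083, 0, 0.0047, 0, np.float64(0.087), 0]
[0.0125, 0, 0.0068, 0, np.float64(0.131), 0]
[0.0169, 0, 0.0087, 0, np.float64(0.175), 0]
[0.0214, 0, 0.0104, 0, np.float64(0.218), 0]
[0.0259, 0, 0.012, 0, np.float64(0.262), 0]
[0.0304, 0, 0.0133, 0, np.float64(0.305), 0]
[0.0351, 0, 0.0144, 0, np.float64(0.349), 0]
[0.0398, 0, 0.0154, 0, np.float64(0.393), 0]
[0.0445, 0, 0.0161, 0, np.float64(0.436), 0]
[array([ 503.9, -203.6]), np.float64(28.0), array([ 517.7, -129.5])]
```

>>> arm_command([
  [0.004,0,0.002,0,0.044,0],
  [0.008,0,0.005,0,0.087,0],
  [0.0125,0,0.007,0,0.131,0],
  [0.017,0,0.009,0,0.175,0],
  [0.0215,0,0.0105,0,0.218,0],
  [0.026,0,0.012,0,0.262,0],
  [0.0305,0,0.0135,0,0.305,0],
  [0.035,0,0.0145,0,0.349,0],
  [0.04,0,0.0155,0,0.393,0],
  [0.0445,0,0.016,0,0.436,0],
])

```text
time: 7.45
tool_pos: [516.9, -130.0, 81.6]
tcp_rot: [-90.0, 0.0, -62.0]
ft_force: [-0.9, 2.3, 0.1]
finger_gap: 0.2
```

```bash
python3 look.py e2 scene
```

```text
[ 516.9 -130.    81.6] [-90.   0. -62.] 7.45 [-0.9  2.3  0.1]
```

View pics/e2.png

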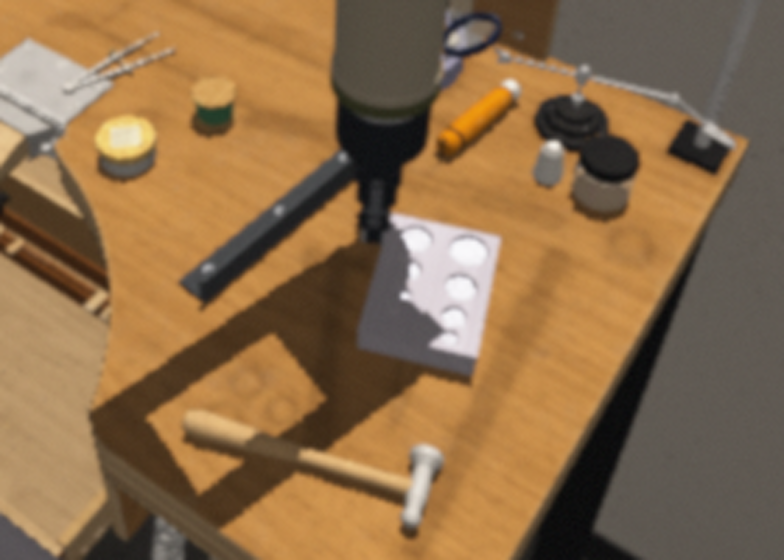

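The block is now near 28°, standing clear. I retreat, lift and cross to the right-hand side with a hover.

>>> arm_command([
  [-0.012,0,0,0,0,0],
  [-0.012,-0.04,0,0,0,0],
  [-0.012,-0.09,0,0,0,0],
  [0.02,-0.13,-0.02,0,0,0],
  [0.07,-0.15,-0.05,0,0,0],
  [0.11,-0.15,-0.08,0,0,0],
  [0.138,-0.15,-0.093,0,0,0],
  [0.138,-0.15,-0.093,0,0,0],
  [0.138,-0.15,-0.093,0,0,0],
  [0.138,-0.15,-0.093,0,0,0],
])

```text
time: 8.75
tool_pos: [499.9, -294.4, 231.8]
tcp_rot: [-90.0, 0.0, -61.8]
ft_force: [0.4, -0.7, -0.1]
finger_gap: 0.3
```

```bash
python3 look.py e3 wrist; cp pics/e3.png pics/e3w.png;  python3 look.py e3s scene
```

```text
[ 499.9 -294.4  231.8] [-90.    0.  -61.8] 8.75 [ 0.4 -0.7 -0.1]
[ 500.  -294.5  231.8] [-90.    0.  -61.8] 8.8 [ 0.3  0.2 -0.8]
```

View pics/e3.png

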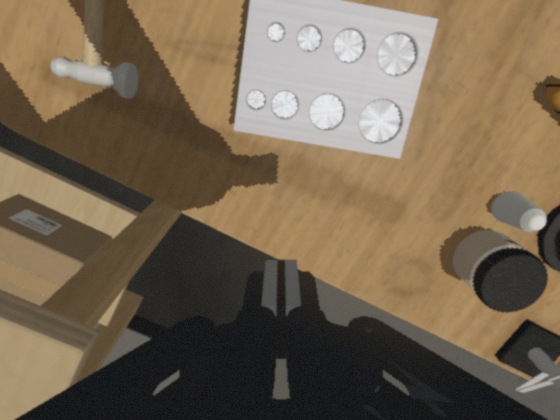

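View pics/e3s.png

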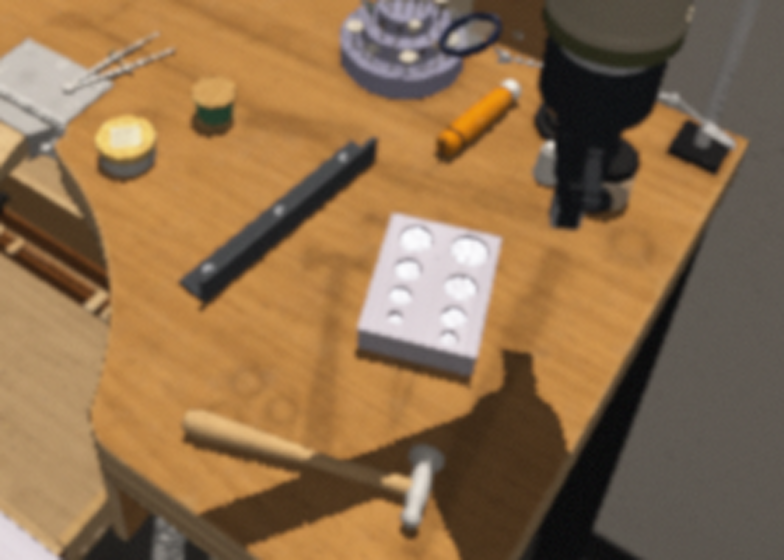

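```bash
cat > fb.py <<'E'
from h import *
import sys
p0=eval(sys.argv[1]); ms=[];C=["scene","side"]
for c in C:
    r.snapshot(c); o=r.trace(c,"die_block"); print(c,[round(q["conf"],2) for q in o]); ms.append(o[0]["mask"])
for cs,m in((C,ms),(C[:1],ms[:1]),(C[1:],ms[1:])): p,f=fit(cs,blockshape,p0,m); print(cs,np.round(p,1),round(f))
E
python3 fb.py "(504,-203.6,28)"
python3 - <<'E'
from h import *
P=back("wrist",[(235,130),(400,157),(437,17)],30); print(np.round(P,1).tolist()); d=P[1]-P[0]; print(np.degrees(np.arctan2(d[1],d[0])),np.linalg.norm(d))
E
```

```text
scene [0.81]
side [0.95]
['scene', 'side'] [ 492.8 -204.2   17.3] 262
['scene'] [ 493.3 -203.5   18.9] 113
['side'] [ 489.7 -203.5   14.7] 131
[[448.9, -268.6, 30.0], [567.3, -228.1, 30.0], [535.7, -137.3, 30.0]]
18.918451207289188 125.14576353813686
```

Run:
```python
from h import *
R=lambda a:np.array([[np.cos(a),-np.sin(a)],[np.sin(a),np.cos(a)]])
f=np.array([493,-203.5])+R(np.radians(18.5))@[-47,-77]; print(f)
mv(f[0],f[1],82,-71.5)
rows,*b=arc((493,-203.5),18.5,(-47,-59),(33,0),-20,8,(f[0],f[1],-71.5))
for q in rows: print([round(float(v),4) for v in q])
print(b)
```

```text
[ 472.86124675 -291.4342403 ]
now [ 499.9 -295.4  232. ] [-90.   -0.  -61.8] t 9.05 F [ 0.3 -0.2  0.3] inc mm [-16.2 150.  -22. ] wy 0.169
[-0.0215, 0.0, -0.0025, 0.0, 0.044, 0.0]
[-0.0252, 0.0, -0.0048, 0.0, 0.087, 0.0]
[-0.0289, 0.0, -0.007, 0.0, 0.131, 0.0]
[-0.0328, 0.0, -0.009, 0.0, 0.175, 0.0]
[-0.0367, 0.0, -0.0109, 0.0, 0.218, 0.0]
[-0.0407, 0.0, -0.0125, 0.0, 0.262, 0.0]
[-0.0448, 0.0, -0.014, 0.0, 0.305, 0.0]
[-0.0489, 0.0, -0.0154, 0.0, 0.349, 0.0]
[array([ 491.3, -192.2]), np.float64(-1.5), array([ 442.8, -249.9])]
```

Block measured at (493,-203.5, 18.5°), wrist and scene agreeing. I descend beside its right-hand face.

>>> arm_command([
  [-0.016,0.01,-0.022,0,0.169,0],
  [-0.016,0.03,-0.022,0,0.169,0],
  [-0.016,0.06,-0.022,0,0.169,0],
  [-0.016,0.09,-0.022,0,0.169,0],
  [-0.016,0.115,-0.022,0,0.169,0],
  [-0.016,0.135,-0.022,0,0.169,0],
  [-0.016,0.145,-0.022,0,0.169,0],
  [-0.016,0.15,-0.022,0,0.169,0],
  [-0.016,0.15,-0.022,0,0.169,0],
  [-0.016,0.15,-0.022,0,0.169,0],
])

```text
time: 10.3
tool_pos: [473.4, -292.4, 82.9]
tcp_rot: [-89.9, -0.1, -71.5]
ft_force: [0.2, -0.9, 0.1]
finger_gap: 0.2
```

```bash
python3 look.py g1 wrist
```

```text
[ 473.4 -292.4   82.9] [-89.9  -0.1 -71.5] 10.3 [ 0.2 -0.9  0.1]
```

View pics/g1.png

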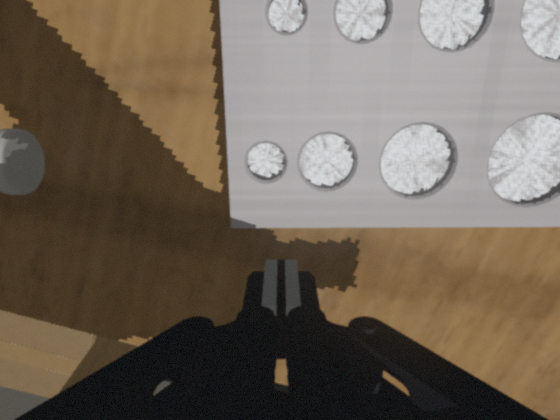

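The block's edge is horizontal at row 228, parallel to the tool, and the finger (column 280) is just inside its near corner (230,228). Push 2:

>>> arm_command([
  [-0.006,0,0,0,0,0],
  [-0.012,0,0,0,0,0],
  [-0.017,0,0,0,0,0],
  [-0.02,0,-0.0015,0,0.03,0],
  [-0.0235,0,-0.004,0,0.07,0],
  [-0.0275,0,-0.006,0,0.115,0],
  [-0.032,0,-0.0085,0,0.165,0],
  [-0.0365,0,-0.0105,0,0.215,0],
  [-0.0405,0,-0.0125,0,0.26,0],
  [-0.042,0,-0.013,0,0.275,0],
])

```text
time: 11.6
tool_pos: [446.9, -256.5, 81.9]
tcp_rot: [-90.0, -0.0, -87.4]
ft_force: [-1.1, -3.2, -0.7]
finger_gap: -0.0
```

```bash
python3 look.py g2 wrist; python3 look.py g2s scene
```

```text
[ 446.9 -256.5   81.9] [-90.   -0.  -87.4] 11.6 [-1.1 -3.2 -0.7]
[ 446.9 -256.4   81.9] [-90.   -0.  -87.4] 11.65 [-1.1 -1.6 -0.4]
```

View pics/g2.png

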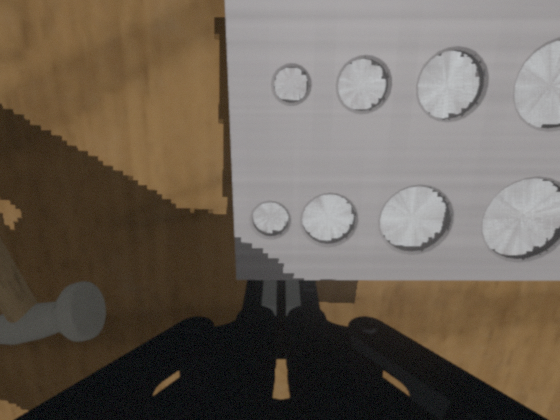

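View pics/g2s.png

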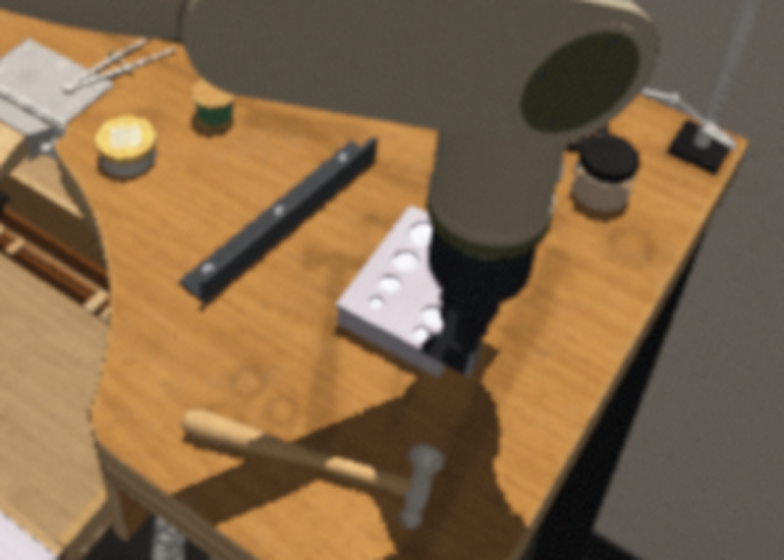

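The edge lies flat on the finger at yaw about 2.6°. I back off and rise for one wrist picture holding both block and fence, to measure the relative angle.

>>> arm_command([
  [0.015,0,0,0,0,0],
  [0.02,-0.03,0,0,0,0],
  [0.02,-0.07,0,0,0,0],
  [0.02,-0.12,0.01,0,0.03,0],
  [0.02,-0.17,0.02,0,0.06,0],
  [0.02,-0.21,0.03,0,0.09,0],
  [0.02,-0.23,0.04,0,0.12,0],
  [0.02,-0.23,0.05,0,0.16,0],
  [0.02,-0.23,0.05,0,0.16,0],
  [0.02,-0.23,0.05,0,0.16,0],
], jaw=-1)

```text
time: 12.95
tool_pos: [497.8, -274.2, 311.2]
tcp_rot: [-90.1, 0.0, -96.4]
ft_force: [-0.9, 0.0, -0.2]
finger_gap: 85.7
```

```bash
python3 look.py g3 wrist; python3 fb.py "(490,-195,2)"
python3 - <<'E'
from h import *
print(r.finger_overhang); m=r.trace("wrist","fence"); print([q["conf"] for q in m]); np.save("mwf.npy",m[0]["mask"])
E
```

```text
[ 497.8 -274.2  311.2] [-90.1   0.  -96.4] 12.95 [-0.9  0.  -0.2]
scene [0.56]
side [0.85]
['scene', 'side'] [ 493.4 -195.7    3. ] 275
['scene'] [ 493.8 -195.7    2.8] 116
['side'] [ 489.  -194.7    3.8] 149
72.6
[]Traceback (most recent call last):
  File "<stdin>", line 2, in <module>
IndexError: list index out of range
```

View pics/g3.png

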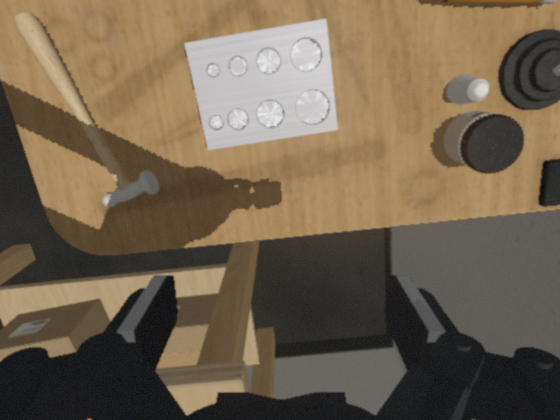

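The fence is out of view. I shift the tool 100 mm towards it at height, staying well in front of the lamp (x < 600).

>>> arm_command([
  [-0.03,0,-0.01,0,0,0],
  [-0.06,0,-0.02,0,0,0],
  [-0.085,0,-0.02,0,0,0],
  [-0.1,0,-0.02,0,0,0],
  [-0.1,0,-0.02,0,0,0],
  [-0.1,0,-0.02,0,0,0],
  [-0.1,0,-0.02,0,0,0],
  [-0.1,0,-0.02,0,0,0],
  [-0.1,0,-0.02,0,0,0],
  [-0.1,0,-0.02,0,0,0],
])

```text
time: 14.5
tool_pos: [489.5, -172.4, 311.9]
tcp_rot: [-90.0, 0.0, -96.5]
ft_force: [-0.0, 0.1, 1.0]
finger_gap: 85.4
```

```bash
python3 look.py g4 wrist
python3 - <<'E'
from h import *
m=r.trace("wrist","fence"); print([q["conf"] for q in m]); np.save("mwf.npy",m[0]["mask"])
m=r.trace("wrist","die_block"); print([q["conf"] for q in m]); np.save("mwb.npy",m[0]["mask"])
q=r.spot_point("wrist","chasing_hammer"); print(q)
import pickle; pickle.dump(CM("wrist"),open("cmw.pkl","wb"))
E
```

```text
[ 489.5 -172.4  311.9] [-90.    0.  -96.5] 14.5 [-0.   0.1  1. ]
[0.88]
[0.8]
[]
```

View pics/g4.png

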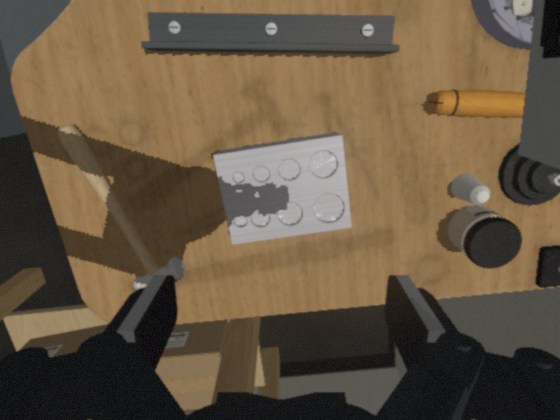

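Good view: the fence top edge runs (143,47)–(398,48) and the block top edge (216,152)–(343,136), about 7–8° off. Fitting both.

Run:
```python
from h import *
import pickle; import h; h._c["wrist"]=pickle.load(open("cmw.pkl","rb"))
f=min((fit(["wrist"],fenceshape,(491,-63,a),[np.load("mwf.npy")]) for a in(173,176)),key=lambda q:q[1]); print("fence",np.round(f[0],2),f[1])
b=fit(["wrist"],blockshape,(493,-195,3),[np.load("mwb.npy")]); print("block",np.round(b[0],2),b[1])
im=cv2.imread("pics/g4.png")
for nm in("mwf","mwb"):
    cs,_=cv2.findContours(np.load(nm+".npy").astype(np.uint8),0,1); cv2.drawContours(im,cs,-1,(0,0,255),1)
for P in(box(f[0],-115,115,-6,0,30,30),box(f[0],-115,115,-33,0,0,0),box(b[0],-63,63,-48,48,30,30)):
    for q in proj("wrist",P): cv2.circle(im,tuple(int(v) for v in np.round(q)),2,(0,255,0),-1)
cv2.imwrite("pics/g5.png",im)
```

```text
fence [493.62 -62.47 172.87] 369.60784313725486
block [ 491.6  -196.13    2.26] 204.52549019607844
```

View pics/g5.png

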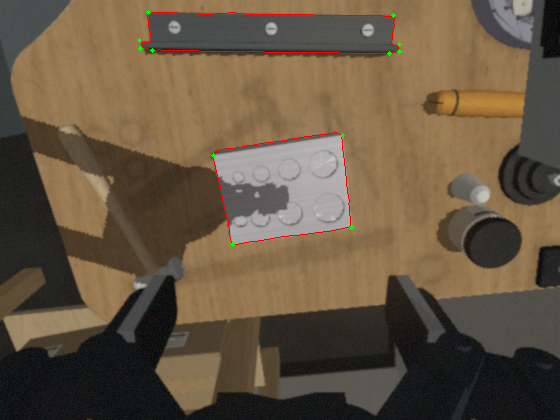

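Run:
```python
from h import *
import pickle; import h; h._c["wrist"]=pickle.load(open("cmw.pkl","rb"))
print("hammer head",np.round(back("wrist",[(182,262),(182,280),(140,284)],20),0).tolist())
print(np.round(back("scene",[(180+440/2.8,180+455/2.8),(180+410/2.8,180+525/2.8)],20),0).tolist())
mv(481.6,-276.6,150,-97.1); mv(481.6,-276.6,70,-97.1)
```

```text
hammer head [[371.0, -266.0, 20.0], [366.0, -288.0, 20.0], [318.0, -288.0, 20.0]]
[[364.0, -286.0, 20.0], [306.0, -295.0, 20.0]]
now [ 489.6 -172.3  311.9] [-90.   -0.  -96.5] t 14.7 F [-0.4  0.5  0.8] inc mm [104.5 161.9   3.9] wy 0.011
now [ 489.6 -172.3  311.9] [-90.   -0.  -96.5] t 14.7 F [-0.4  0.5  0.8] inc mm [104.5 241.9   3.9] wy 0.011
```

The hammer head ends at x≈371 and the near finger's back will be at about 425, so it is clear. I move behind the block with the jaw open and descend.

>>> arm_command([
  [0.05,0,0.002,0,0.01,0],
  [0.09,0.02,0.004,0,0.01,0],
  [0.105,0.06,0.004,0,0.011,0],
  [0.105,0.11,0.004,0,0.011,0],
  [0.105,0.16,0.004,0,0.011,0],
  [0.105,0.2,0.004,0,0.011,0],
  [0.105,0.225,0.004,0,0.011,0],
  [0.105,0.238,0.004,0,0.011,0],
  [0.105,0.242,0.004,0,0.011,0],
  [0.105,0.242,0.004,0,0.011,0],
])

```text
time: 15.95
tool_pos: [482.2, -277.5, 70.8]
tcp_rot: [-89.9, -0.0, -97.1]
ft_force: [0.1, 0.2, -0.3]
finger_gap: 85.1
```

```bash
python3 look.py i1 wrist;python3 look.py i1s side
```

```text
[ 482.2 -277.5   70.8] [-89.9  -0.  -97.1] 15.95 [ 0.1  0.2 -0.3]
[ 482.4 -277.6   71.1] [-89.9  -0.1 -97.1] 16.0 [ 0.7 -0.4 -0.8]
```

View pics/i1.png

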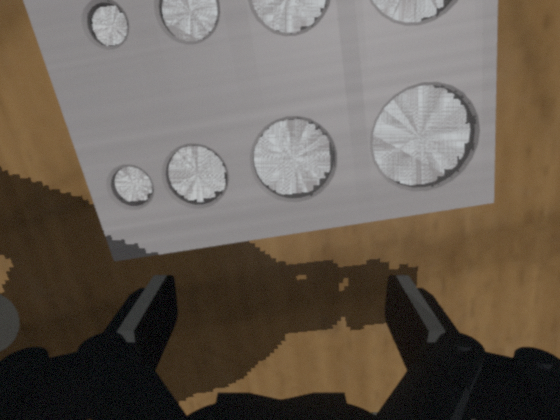

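View pics/i1s.png

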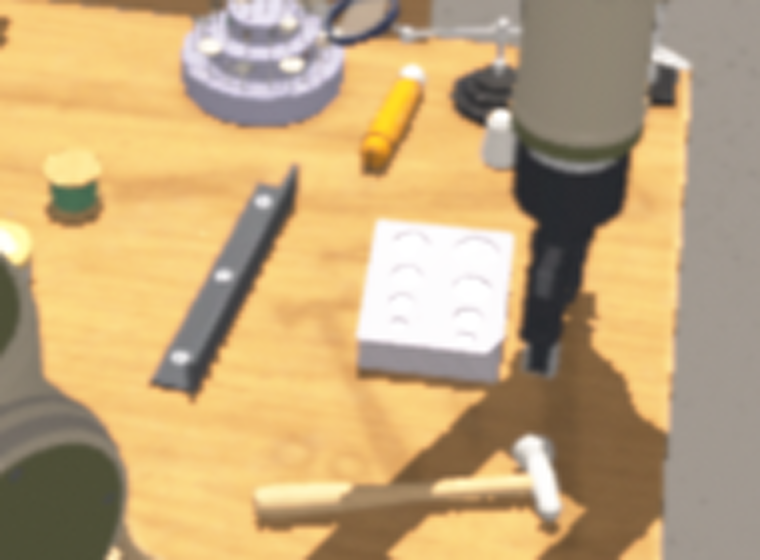

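Both open fingers (columns 150 and 410) fall on the block's right face (115–495). A slow 36 mm push will square it on the two fingertips.

>>> arm_command([
  [-0.006,0,0,0,0,0],
  [-0.01,0,0,0,0,0],
  [-0.0135,0,0,0,0,0],
  [-0.017,0,0,0,0,0],
  [-0.0205,0,0,0,0,0],
  [-0.024,0,0,0,0,0],
  [-0.0275,0,0,0,0,0],
  [-0.031,0,0,0,0,0],
  [-0.034,0,0,0,0,0],
  [-0.036,0,0,0,0,0],
])

```text
time: 17.3
tool_pos: [486.4, -241.2, 69.9]
tcp_rot: [-90.0, -0.0, -97.1]
ft_force: [-0.9, -4.7, -1.6]
finger_gap: 85.6
```

```bash
python3 look.py j1 wrist;python3 look.py j1s side
```

```text
[ 486.4 -241.2   69.9] [-90.   -0.  -97.1] 17.3 [-0.9 -4.7 -1.6]
[ 486.4 -241.    69.9] [-90.    0.  -97.1] 17.35 [-0.1 -2.5 -2.5]
```

View pics/j1.png

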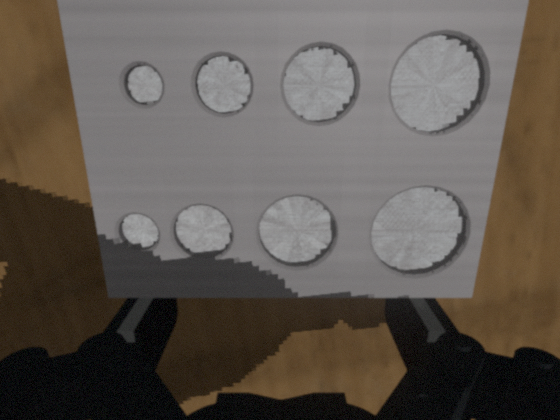

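View pics/j1s.png

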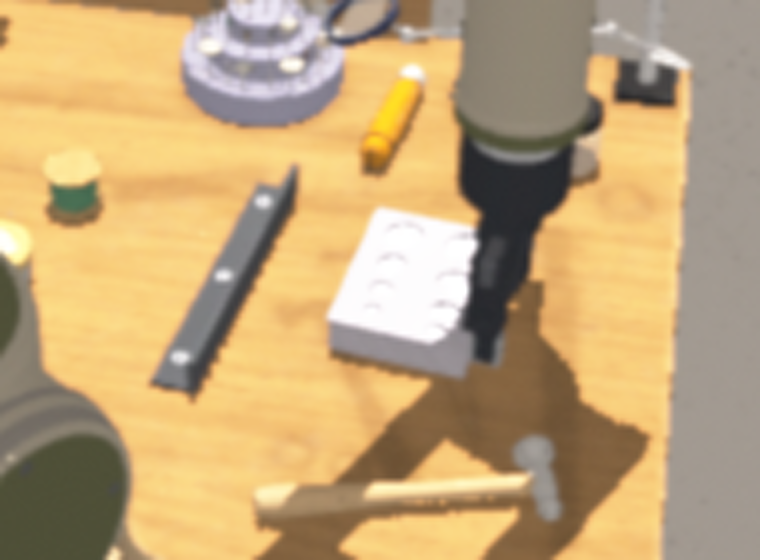

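Now the long side is square: its edge is at row 298 at both fingers, tool yaw -97.1° against the fence's -7.1°, with about 70 mm still to the fence. Pushing straight in.

>>> arm_command([
  [-0.003,0,0,0,0,0],
  [-0.006,0,0,0,0,0],
  [-0.0095,0,0,0,0,0],
  [-0.013,0,0,0,0,0],
  [-0.0165,0,0,0,0,0],
  [-0.02,0,0,0,0,0],
  [-0.0235,0,0,0,0,0],
  [-0.027,0,0,0,0,0],
  [-0.0305,0,0,0,0,0],
  [-0.034,0,0,0,0,0],
])

```text
time: 18.65
tool_pos: [490.3, -207.4, 69.9]
tcp_rot: [-90.0, -0.0, -97.1]
ft_force: [-0.9, -4.1, -0.4]
finger_gap: 85.4
```

```bash
python3 look.py k1 wrist;python3 look.py k1s side
```

```text
[ 490.3 -207.4   69.9] [-90.   -0.  -97.1] 18.65 [-0.9 -4.1 -0.4]
[ 490.4 -207.    69.9] [-90.    0.  -97.1] 18.7 [-1.  -2.6 -0.9]
```

View pics/k1.png

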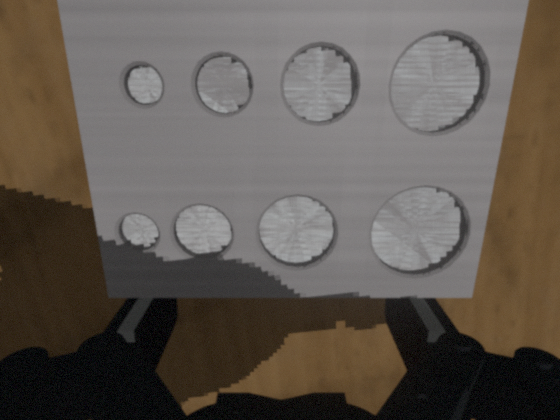

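View pics/k1s.png

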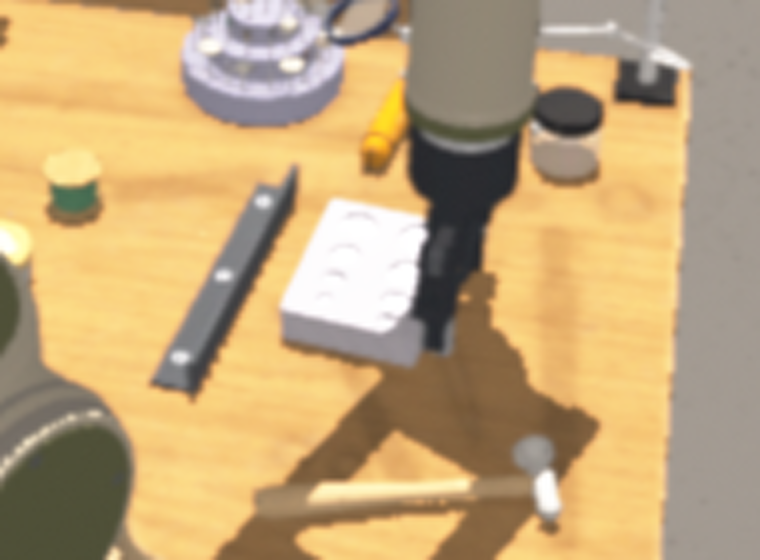

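It is sliding straight, with the image unchanged. About 37 mm is left, so 28 mm more now.

>>> arm_command([
  [-0.003,0,0,0,0,0],
  [-0.006,0,0,0,0,0],
  [-0.009,0,0,0,0,0],
  [-0.012,0,0,0,0,0],
  [-0.015,0,0,0,0,0],
  [-0.018,0,0,0,0,0],
  [-0.021,0,0,0,0,0],
  [-0.024,0,0,0,0,0],
  [-0.0265,0,0,0,0,0],
  [-0.028,0,0,0,0,0],
])

```text
time: 20.0
tool_pos: [493.8, -179.7, 69.9]
tcp_rot: [-90.0, -0.0, -97.1]
ft_force: [-0.1, -3.7, 0.2]
finger_gap: 85.4
```

```bash
python3 look.py l1s side
```

```text
[ 493.8 -179.7   69.9] [-90.   -0.  -97.1] 20.0 [-0.1 -3.7  0.2]
```

View pics/l1s.png

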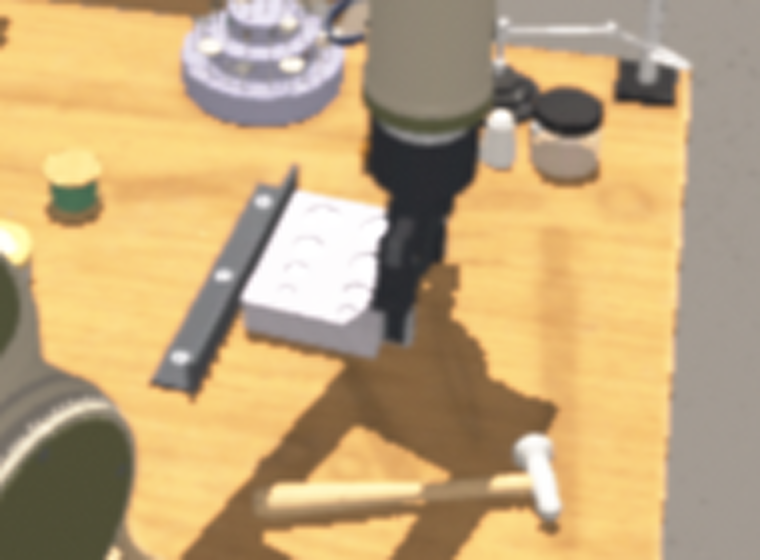

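About 9 mm should be left. I go 7 mm gently, then creep on force.

>>> arm_command([
  [-0.001,0,0,0,0,0],
  [-0.002,0,0,0,0,0],
  [-0.003,0,0,0,0,0],
  [-0.004,0,0,0,0,0],
  [-0.0045,0,0,0,0,0],
  [-0.005,0,0,0,0,0],
  [-0.0055,0,0,0,0,0],
  [-0.006,0,0,0,0,0],
  [-0.0065,0,0,0,0,0],
  [-0.007,0,0,0,0,0],
])

```text
time: 21.3
tool_pos: [494.7, -172.9, 69.9]
tcp_rot: [-90.0, -0.0, -97.1]
ft_force: [-0.6, -3.8, -0.0]
finger_gap: 85.4
```

>>> arm_command([
  [0,0,0,0,0,0],
  [-0.0003,0,0,0,0,0],
  [-0.0006,0,0,0,0,0],
  [-0.0009,0,0,0,0,0],
  [-0.0012,0,0,0,0,0],
  [-0.0014,0,0,0,0,0],
  [-0.0016,0,0,0,0,0],
  [-0.0018,0,0,0,0,0],
  [-0.002,0,0,0,0,0],
  [-0.002,0,0,0,0,0],
])

```text
time: 22.55
tool_pos: [494.9, -171.1, 69.9]
tcp_rot: [-90.0, -0.0, -97.1]
ft_force: [-0.6, -6.9, -0.2]
finger_gap: 85.5
```

```bash
python3 look.py m1s side; python3 look.py m1 scene
```

```text
[ 494.9 -171.1   69.9] [-90.   -0.  -97.1] 22.55 [-0.6 -6.9 -0.2]
[ 494.9 -171.1   69.9] [-90.   -0.  -97.1] 22.6 [-0.6 -5.9 -0.3]
```

View pics/m1s.png

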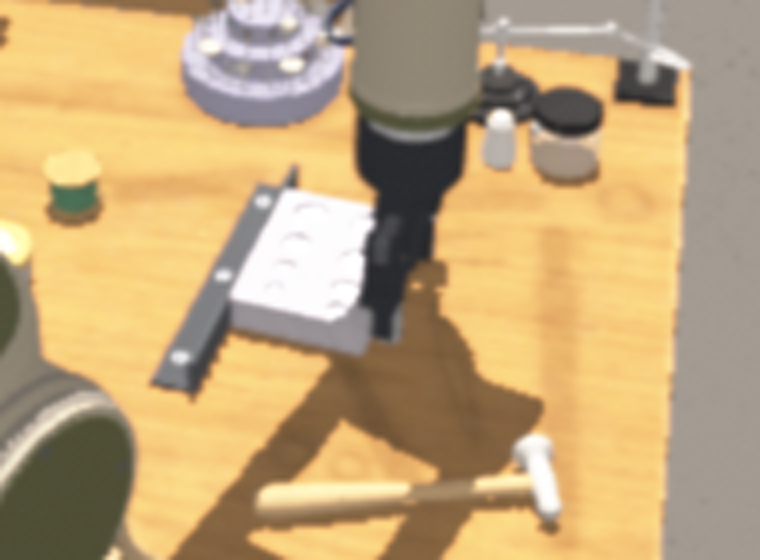

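View pics/m1.png

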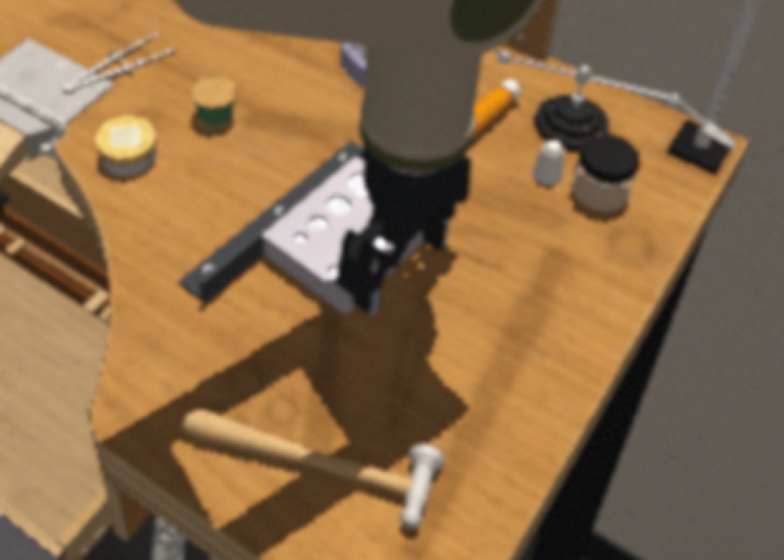

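The force rises from 4 to 7 N, so contact is beginning. I creep on.

>>> arm_command([
  [0,0,0,0,0,0],
  [-0.0003,0,0,0,0,0],
  [-0.0006,0,0,0,0,0],
  [-0.0008,0,0,0,0,0],
  [-0.001,0,0,0,0,0],
  [-0.0012,0,0,0,0,0],
  [-0.0014,0,0,0,0,0],
  [-0.0015,0,0,0,0,0],
  [-0.0015,0,0,0,0,0],
  [-0.0015,0,0,0,0,0],
])

```text
time: 23.9
tool_pos: [494.8, -170.8, 70.0]
tcp_rot: [-90.0, -0.1, -97.1]
ft_force: [-2.8, -12.7, -0.2]
finger_gap: 85.4
```

The tool stalls (0.3 of 1.5 mm) at 13 N, so the block is on the fence. A little more to seat it along its length.

>>> arm_command([
  [-0.0003,0,0,0,0,0],
  [-0.0006,0,0,0,0,0],
  [-0.0009,0,0,0,0,0],
  [-0.0012,0,0,0,0,0],
  [-0.0015,0,0,0,0,0],
  [-0.0018,0,0,0,0,0],
  [-0.002,0,0,0,0,0],
  [-0.002,0,0,0,0,0],
  [-0.002,0,0,0,0,0],
  [-0.002,0,0,0,0,0],
])

```text
time: 25.15
tool_pos: [494.8, -170.6, 70.0]
tcp_rot: [-90.0, -0.3, -97.2]
ft_force: [-5.1, -22.3, -3.1]
finger_gap: 85.5
```

```bash
python3 - <<'E'
from h import *
s=r.sense(); print({k:np.round(v,2) for k,v in s.items()})
E
python3 look.py n1 wrist
```

```text
{'time': np.float64(25.15), 'joint_pos': array([-24.48,  10.04, 108.6 ,  -0.31,  61.27, -17.16]), 'qd': array([ 0.02,  0.05,  0.02,  0.03,  0.01, -0.01]), 'joint_efforts': array([ 12.52, -50.97, -39.75,   6.55,   1.66,  -0.44]), 'tool_pos': array([ 494.79, -170.56,   70.03]), 'tcp_rot': array([-89.99,  -0.29, -97.17]), 'ft_force': array([ -5.06, -22.31,  -3.1 ]), 'wrist_torque': array([-3.4 ,  0.75, -0.45]), 'finger_gap': np.float64(85.54)}
[ 494.8 -170.6   70. ] [-90.   -0.3 -97.2] 25.15 [ -5.1 -22.3  -3.1]
```

View pics/n1.png

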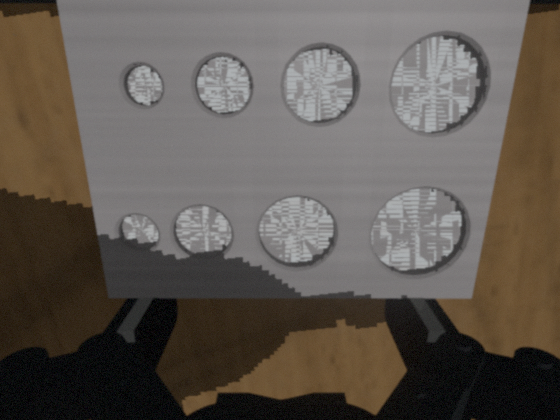

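Seated at 22 N. The resultant's lever is only about 20 mm, so the fence bears at both ends. I retreat straight back, then rise and look.

>>> arm_command([
  [0.003,0,0,0,0,0],
  [0.01,0,0,0,0,0],
  [0.025,0,0,0,0,0],
  [0.045,0,0,0,0,0],
  [0.055,-0.03,0,0,0,0],
  [0.055,-0.08,0,0,0,0],
  [0.055,-0.13,0,0,0,0],
  [0.055,-0.19,0,0,0,0],
  [0.055,-0.23,0,0,0,0],
  [0.055,-0.24,0,0,0,0],
])

```text
time: 26.45
tool_pos: [489.5, -223.6, 314.0]
tcp_rot: [-89.7, -0.1, -97.1]
ft_force: [0.8, 0.1, -0.4]
finger_gap: 85.1
```

>>> arm_command([
  [-0.01,0,0,0,0,0],
  [-0.03,0,0,0,0,0],
  [-0.05,0,0,0,0,0],
  [-0.055,0,0,0,0,0],
  [-0.055,0,0,0,0,0],
  [-0.055,0,0,0,0,0],
  [-0.055,0,0,0,0,0],
  [-0.055,0,0,0,0,0],
  [-0.055,0,0,0,0,0],
  [-0.055,0,0,0,0,0],
])

```text
time: 27.7
tool_pos: [495.3, -167.5, 309.9]
tcp_rot: [-90.0, -0.0, -97.1]
ft_force: [-0.4, -0.1, -0.1]
finger_gap: 85.1
```

```bash
python3 look.py o1 wrist
python3 - <<'E'
from h import *
im=cv2.imread("pics/o1.png")
for t,s,p0 in(("die_block",blockshape,(499,-111,-7)),("fence",fenceshape,(493,-62.5,173))):
    m=r.trace("wrist",t)
    if m: p,f=fit(["wrist"],s,p0,[m[0]["mask"]]); print(t,m[0]["conf"],np.round(p,2),f)
cv2.imwrite("pics/o2.png",cv2.resize(im[0:180,100:460],None,fx=2.2,fy=2.2,interpolation=2))
E
```

```text
[ 495.3 -167.5  309.9] [-90.   -0.  -97.1] 27.7 [-0.4 -0.1 -0.1]
die_block 0.81 [ 506.45 -113.36   -7.14] 390.66274509803924
fence 0.63 [493.88 -62.23 173.19] 670.1607843137255
```

View pics/o1.png

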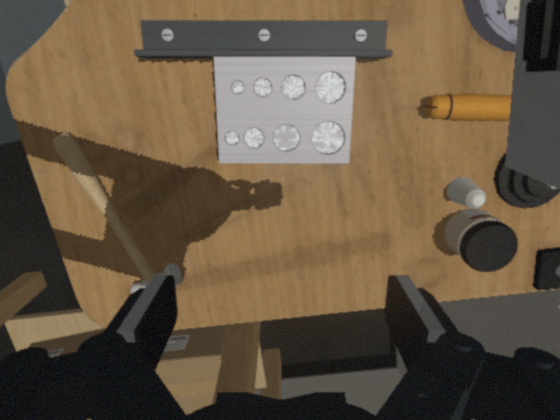

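View pics/o2.png

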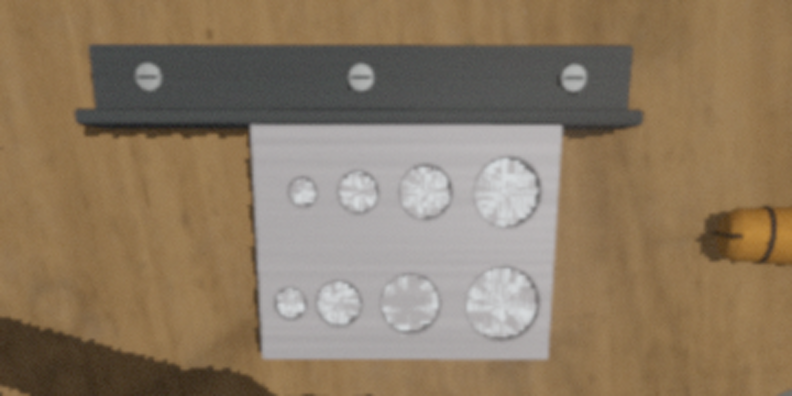

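Flush: the block's top edge meets the fence (zoomed row 124 from column 250 to 562) with no visible gap, well inside the fence's ends (78–640). The fitted angles agree at -7.1° and -6.8°. I move the arm clear and hand in.

>>> arm_command([
  [0.02,0,0,0,0,0],
  [0.05,0,0,0,0,0],
  [0.07,0,-0.01,0,0,0],
  [0.08,0,-0.02,0,0,0],
  [0.08,0,-0.02,0,0,0],
  [0.08,0,-0.02,0,0,0],
  [0.08,0,-0.02,0,0,0],
  [0.08,0,-0.02,0,0,0],
  [0.08,0,-0.02,0,0,0],
  [0.08,0,-0.02,0,0,0],
])

```text
time: 29.1
tool_pos: [465.7, -244.2, 309.9]
tcp_rot: [-90.0, 0.0, -97.1]
ft_force: [-0.7, -0.9, 0.1]
finger_gap: 85.5
```

```bash
python3 look.py p1 scene; python3 fb.py "(503,-111,-7)"; python3 -c "
from bench import r
print(r.sense()['ft_force']); print(r.hand_in())"
```

```text
[ 465.7 -244.2  309.9] [-90.    0.  -97.1] 29.1 [-0.7 -0.9  0.1]
scene [0.82]
side [0.75]
['scene', 'side'] [ 507.4 -114.3   -7.6] 222
['scene'] [ 507.2 -114.2   -7.6] 100
['side'] [ 504.6 -112.6   -5. ] 93
[-0.16217281 -0.27057173 -0.32334294]
the job is handed in; nothing more can be done
None
```

View pics/p1.png

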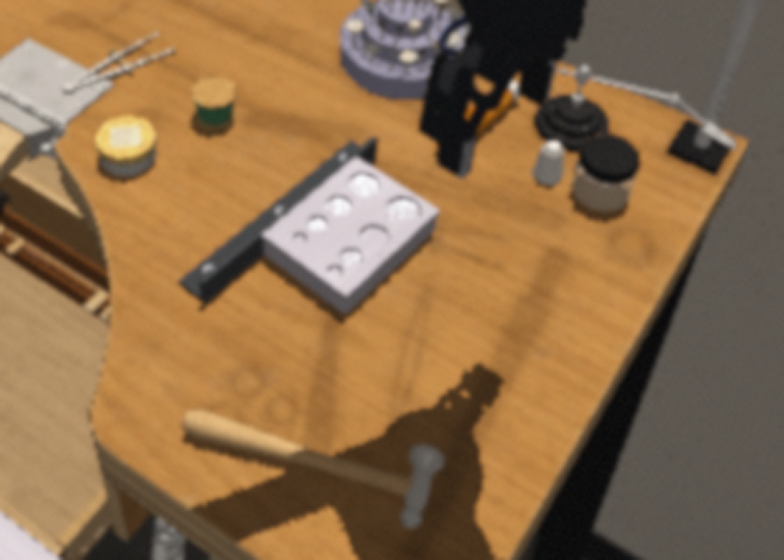

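The die block now lies flush against the steel fence along one long side, and I have handed the job in at about 29 s.

- **How it was done:** I pushed the left end of the block's near side, then the near end of its right side, and finished squaring it with both open fingertips while it was still about 70 mm from the fence. I then pushed it straight in until the tool stalled, seated it at about 22 N, and backed off. It was never gripped or lifted.
- **Last checks:** The final wrist picture shows no gap, with the block's ends well inside the fence's. The other things I could see had not moved, and the wrist force was about zero with the arm clear.
- **Where checks disagreed:** The final block angle fits gave -7.1° (wrist), -7.6° (scene) and -5.0° (side), against a fence fit of -6.8 to -7.1°. The final scene and wrist fits put the block's centre 2–3 mm farther out than flush, about my calibration error. I relied on the stall against the fence and the picture.

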